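# Put the rinsed dosing caps back on their laundry bottles

### The job

The four rinsed dosing caps are stacked mouth down on the draining mat: take the stack apart and put each cap back on the bottle of its own colour, mouth down over the pouring spout with its rim sitting flat on the cream collar. Leave the bottles, the jar of pegs and the spray bottle standing upright where they are, and knock nothing over.

Things in the scene. Friction and masses are not known exactly. Their poses are not given: they have to be found in the camera images.
- cap_blue: blue plastic dosing cap: a hollow round cup standing mouth down, outer diameter 68 mm, height 50 mm, wall 3 mm, closed crown 4 mm thick on top. Starts at the bottom of the stack, standing on the draining mat, whose top is 6 mm above the counter; loose, not nested or fastened. Origin: centre of the open rim, at its underside; z up towards the crown.
- cap_pink: pink plastic dosing cap: a hollow round cup standing mouth down, outer diameter 57 mm, height 46 mm, wall 3 mm, closed crown 4 mm thick on top. Starts second from the bottom, standing on the blue cap; loose, not nested or fastened. Origin: centre of the open rim, at its underside; z up towards the crown.
- cap_green: green plastic dosing cap: a hollow round cup standing mouth down, outer diameter 46 mm, height 42 mm, wall 3 mm, closed crown 4 mm thick on top. Starts third from the bottom, standing on the pink cap; loose, not nested or fastened. Origin: centre of the open rim, at its underside; z up towards the crown.
- cap_orange: orange plastic dosing cap: a hollow round cup standing mouth down, outer diameter 36 mm, height 38 mm, wall 3 mm, closed crown 4 mm thick on top. Starts at the top, standing on the green cap; loose, not nested or fastened. Origin: centre of the open rim, at its underside; z up towards the crown.
- bottle_blue: blue detergent jug, 80 mm wide, reaching 45 mm to -x and 71 mm (handle) to +x of the neck; loose, about 1.1 kg, uncapped. Origin: on the counter, under the neck's centre; z up. Cream neck: flat round collar 72 mm across, top 175 mm above the origin; on it a conical spout, 48 mm across at the collar, 28 mm at the tip, 32 mm tall. Cap fits loosely over the spout, rim on the collar, no thread.
- bottle_pink: pink round waisted bottle of softener, 84 mm across; loose, about 0.95 kg, uncapped. Origin: on the counter, under the neck's centre; z up. Cream neck: flat round collar 62 mm across, top 190 mm above the origin; on it a conical spout, 38 mm across at the collar, 20 mm at the tip, 30 mm tall. Cap fits loosely over the spout, rim on the collar, no thread.
- bottle_green: green flat flask of wool wash, 56 mm along its x by 92 mm along y; loose, about 0.65 kg, uncapped. Origin: on the counter, under the neck's centre; z up. Cream neck: flat round collar 51 mm across, top 165 mm above the origin; on it a conical spout, 28 mm across at the collar, 14 mm at the tip, 26 mm tall. Cap fits loosely over the spout, rim on the collar, no thread.
- bottle_orange: orange slim round bottle of stain remover, 64 mm across; loose, about 0.45 kg, uncapped. Origin: on the counter, under the neck's centre; z up. Cream neck: flat round collar 41 mm across, top 145 mm above the origin; on it a conical spout, 18 mm across at the collar, 10 mm at the tip, 22 mm tall. Cap fits loosely over the spout, rim on the collar, no thread.
- jar: clear glass jar of wooden clothes pegs with a steel lid, 76 mm across and 112 mm tall, loose, beside the stack; a bystander. Origin: centre of its underside.
- spray: white spray bottle with a pale blue sleeve and grey trigger head, 74 mm across and 218 mm tall, loose, at the right (-y) of the bottles; a bystander. Origin: centre of its underside.

How it is judged:
By the outcome, as a careful person would: the job done as asked, in the order asked, and still so for the second after the job is handed in, with the robot touching nothing.
It also fails if it takes over 109 s, if anything falls off the work surface, if the arm or the gripper's body presses on something with over 40 N, if the wrist force passes 120 N, or if a joint passes its speed limit or range.

### The arm

A 7-joint arm with a two-finger parallel gripper is mounted at the origin on the work surface. World frame = base frame: x ahead of the robot, y to its left, z up, the work surface at z = 0. Lengths are in m, angles in rad, forces in N, time in s.
With the tool pointing down it reaches from about 0.35 to 0.9 m from the base axis. Payload 8.1 kg.
Tool frame: the origin (TCP) lies at the very end of the fingers, on their centre line; the grasp point (between the pads) lies 19 mm behind it; z points along the fingers, y is the line along which they close (so a half turn about z gives the same grasp; the last joint's range is limited). The gripper opens to 92 mm and grips with 3 to 60 N. Pads are 19 mm wide; open, the fingers measure 130 mm over their backs; the gripper's body (75 mm by 190 mm) begins 47 mm behind the grasp point.
Start: joints at [1.06, 0.434, 0.025, 1.573, -0.012, 1.134, -0.075], TCP at [0.248, -0.574, 0.227] pointing down, gripper open.
Joint ranges: [-2.62, 2.62], [-0.44, 2.09], [-1.27, 1.32], [0.08, 2.57], [-1.32, 4.46], [0.12, 2], [-2.74, 2.74]. Speed limits (rad/s): [2.22, 2.22, 3.01, 3.01, 3.14, 3.14, 3.14].

### API

Orientations are given as a unit quaternion [x, y, z, w].
In Python, from workcell import sensors, eyes, ticket gives the robot as it stands.
- The arm moves only by the tool play_rows, never from a script. Its argument "series" is a list of rows, each a list of 5 numbers: the shift along the tool's x, y, z in m, then the turn about the tool's z in rad, then the closure, from 0 (fully open) to 1 (shut). In form: [[x, y, z, spin, grip], ...]. A call has 1 to 12 rows; each row shifts and turns the commanded pose from where the row before left it, along the tool's axes as they then stand; what a row does not reach is not made up. A row lasts 1/12 s, in which the tool goes at most 41.7 mm and 7.16 degrees, less where a joint would pass 70% of its speed; a pose out of reach is approached as far as the arm can. A call with a gripper value outside its range is refused whole. The fingers move at their own pace and stop on an object; "newtons" is the grip in N (left out, the last holds). Time passes only in rows, so rows that do not move let the fingers close. It gives the time, the measured TCP pose, the force, the opening and the grip force at its end, in the units of the state.
- sensors.state(): the state, without advancing time (a new reading comes with each control period).
- eyes.snapshot(name): name is "side" or "top"; returns (picture, depth): 384x512x3 uint8, blue, green, red; 384x512 float32, m along the optical axis (not along the pixel's ray), 0 where there is no reading.
- eyes.camera_params(name): a dict with "vfov" (degrees; the focal length in pixels is half the picture's height over the tangent of half this angle, whatever the lens; pixels are square), "cx", "cy" (the principal point, pixels), "R" (3x3) and "t" (3): a world point X has camera coordinates R X + t. Camera axes: x right, y down, z forward; pixel columns grow to the right and rows downward; lengths in m; the calibration is good to about 2 mm. A picture is of the moment at which its call begins. camera_params takes no time and is no camera call.
- ticket.sign_off(): hands the job in; it is judged then, once.
The state is a dict: "t": time; "q": joint angles; "qd": joint speeds; "joint_efforts": joint torques, N m; "eef_pos": TCP position; "tool_rot": TCP orientation; "contact_force": force on the tool from outside, world axes, zero at the start; "moment": the same for the moment, N m; "opening": finger opening in m; "gripper_force": force on a finger pad.
Only numpy, scipy, OpenCV 4.12 (cv2) and the standard library are available. Lean on these libraries where they do the work, as an engineer would, in place of code of your own. Each camera call takes 0.05 s, during which the arm holds its last target. There are 200 camera calls.

## Working session

There is one attempt and no reset: what is moved stays moved. The work goes in short steps, Python scripts to look and compute and a tool call to move; the robot and the scene stay as the last step left them, time stands still between calls to the robot, and variables do not carry over. Pictures are saved under pics/ and viewed, at most 14 in all, crops included, and the job is handed in when it is done.

Besides the shell and the picture viewer there is one more tool, called after "Request:" as name(argument=value, ...), one argument or row to a line, values as JSON. play_rows: Moves the arm, as the interface text tells. Its arguments: {"type":"object","properties":{"series":{"type":"array","items":{"type":"array","items":{"type":"number"}}},"newtons":{"type":"number"}},"required":["series"]}

```bash
ls; mkdir -p pics; python3 - <<'E'
from workcell import sensors, eyes
import cv2,numpy as np
s=sensors.state();print({k:np.round(v,3) for k,v in s.items()})
for n in("side","top"):
    p,d=eyes.snapshot(n);cv2.imwrite(f"pics/{n}0.png",p);np.savez(f"{n}0.npz",p=p,d=d)
    print(n,eyes.camera_params(n))
E
```

```text
pics
{'t': np.float64(0.0), 'q': array([ 1.06 ,  0.435,  0.025,  1.574, -0.012,  1.134, -0.075]), 'qd': array([ 0.001, -0.001,  0.   ,  0.   ,  0.002, -0.003, -0.001]), 'joint_efforts': array([-2.0000e-03, -6.6786e+01,  9.8400e-01, -3.1445e+01, -6.1000e-02,
        4.3000e-02,  0.0000e+00]), 'eef_pos': array([ 0.248, -0.573,  0.226]), 'tool_rot': array([ 0.979,  0.202, -0.   , -0.001]), 'contact_force': array([-0.395, -1.122, -0.564]), 'moment': array([-0.057, -0.056, -0.001]), 'gripper_force': np.float64(0.0), 'opening': np.float64(0.092)}
side {'vfov': 55.2380581898193, 'cx': 256.59471604635786, 'cy': 187.50154626531705, 'R': array([[-0.99965107, -0.02633088, -0.00210499],
       [-0.01443217,  0.61118115, -0.79135916],
       [ 0.02212371, -0.79105265, -0.6113479 ]]), 't': array([0.52706756, 0.17722929, 0.96055768])}
top {'vfov': 54.42496843203032, 'cx': 251.89559077896322, 'cy': 190.5807280869944, 'R': array([[ 0.01494222, -0.99980336, -0.01303749],
       [-0.9877456 , -0.01273361, -0.15555219],
       [ 0.15535559,  0.01520201, -0.98774164]]), 't': array([-0.10887033,  0.54685987,  0.93812005])}
```

View pics/side0.png

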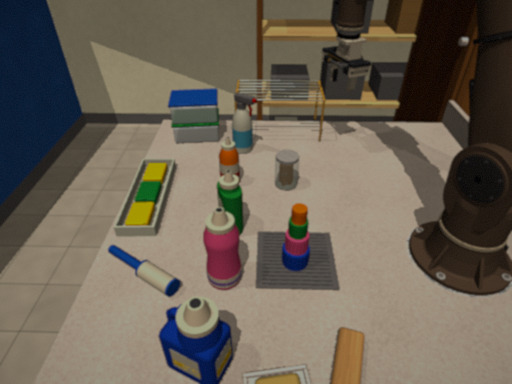

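View pics/top0.png

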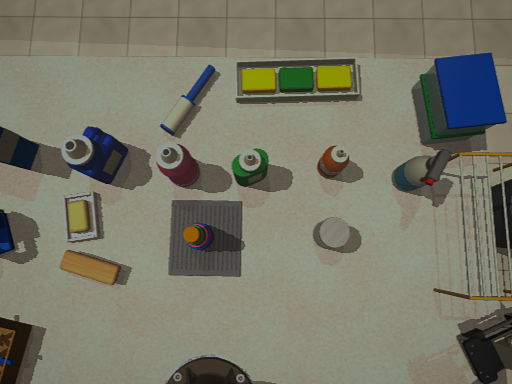

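Side view: the stack is at about (298,236), with the necks blue (199,312), pink (221,215), green (230,182) and orange (228,145). Top view: stack (195,235), necks (77,151), (172,153), (250,158) and (340,154), jar (334,233), spray (415,172).

```bash
cat > h.py <<'E'
import numpy as np,cv2
from workcell import eyes,sensors
def cloud(n,p=None,d=None):
    if p is None:p,d=eyes.snapshot(n)
    c=eyes.camera_params(n);f=192/np.tan(np.radians(c["vfov"])/2)
    v,u=np.mgrid[:384,:512];X=np.stack([(u-c["cx"])/f*d,(v-c["cy"])/f*d,d],-1)
    W=(X-c["t"])@c["R"]; W[d==0]=np.nan
    return p,W
def hit(n,u,v,z):
    c=eyes.camera_params(n);f=192/np.tan(np.radians(c["vfov"])/2)
    r=c["R"].T@np.array([(u-c["cx"])/f,(v-c["cy"])/f,1]);o=-c["R"].T@c["t"]
    return o+r*(z-o[2])/r[2]
E
python3 - <<'E'
from h import *
rois={"side":{"blue":(199,312,28),"pink":(221,215,18),"green":(230,182,16),"orange":(228,145,14),"stack":(297,235,40)},
"top":{"blue":(77,151,24),"pink":(172,154,22),"green":(250,158,18),"orange":(340,154,16),"stack":(195,235,28),"jar":(334,233,25)}}
Z={"blue":.175,"pink":.19,"green":.165,"orange":.145}
ST={"orange":.182,"green":.144,"pink":.102,"blue":.056}
for n in rois:
    f=np.load(n+"0.npz");p,W=cloud(n,f["p"],f["d"])
    hsv=cv2.cvtColor(p,cv2.COLOR_BGR2HSV)
    for k,(u,v,r) in rois[n].items():
        sl=np.s_[v-r:v+r+1,u-r:u+r+1];w=W[sl].reshape(-1,3);h=hsv[sl].reshape(-1,3)
        if k in Z:
            m=(abs(w[:,2]-Z[k])<.004)&(h[:,1]<120)
            q=w[m];c,R=cv2.minEnclosingCircle(q[:,:2].astype(np.float32)) if len(q)>4 else(0,0)
            print(n,k,len(q),"med z",np.round(np.median(q[:,2]),4),"c",np.round(c,4),"R",round(R,4),"mean",np.round(q.mean(0)[:2],4))
            t=w[w[:,2]>np.nanmax(w[:,2])-.006]; print("   tip",np.round(t.mean(0),4),len(t))
        elif k=="stack":
            hue={"orange":(8,22),"green":(45,85),"pink":(155,178),"blue":(105,130)}
            for kk,z in ST.items():
                m=(abs(w[:,2]-z)<.004)&(h[:,0]>=hue[kk][0])&(h[:,0]<=hue[kk][1])&(h[:,1]>90);q=w[m]
                if len(q)<5: print(n,kk,"few",len(q));continue
                c,R=cv2.minEnclosingCircle(q[:,:2].astype(np.float32));print(n,"cap",kk,len(q),np.round(np.median(q[:,2]),4),np.round(c,4),round(R,4))
        else:
            q=w[w[:,2]>.105];c,R=cv2.minEnclosingCircle(q[:,:2].astype(np.float32));print(k,c,R,q[:,2].max())
f=np.load("top0.npz");p=f["p"]
cv2.imwrite("pics/crop.png",np.hstack([cv2.resize(p[200:280,155:255],(400,320),interpolation=2),cv2.resize(np.load("side0.npz")["p"][195:275,248:348],(400,320),interpolation=2)]))
E
```

```text
side blue 700 med z 0.1754 c [0.6206 0.3054] R 0.0368 mean [0.6187 0.3142]
   tip [0.6204 0.3069 0.2073] 230
side pink 297 med z 0.1904 c [0.6055 0.0865] R 0.0321 mean [0.6035 0.095 ]
   tip [0.6043 0.0879 0.2199] 65
side green 146 med z 0.165 c [ 0.6023 -0.0963] R 0.0273 mean [ 0.6014 -0.0888]
   tip [ 0.6022 -0.093   0.1901] 26
side orange 72 med z 0.1447 c [ 0.6243 -0.3078] R 0.0224 mean [ 0.6234 -0.3026]
   tip [ 0.6247 -0.3072  0.166 ] 9
side cap orange 147 0.1821 [0.4286 0.0306] 0.0191
side cap green 59 0.1436 [0.4295 0.035 ] 0.0215
side cap pink 112 0.1021 [0.4288 0.0349] 0.0282
side cap blue 115 0.0556 [0.4297 0.0357] 0.0337
top blue 406 med z 0.1758 c [0.6199 0.3053] R 0.0372 mean [0.6164 0.3006]
   tip [0.6193 0.3044 0.2079] 131
top pink 385 med z 0.1907 c [0.6039 0.086 ] R 0.0317 mean [0.6026 0.085 ]
   tip [0.6033 0.086  0.2213] 69
top green 276 med z 0.1656 c [ 0.6019 -0.0955] R 0.0257 mean [ 0.6008 -0.0956]
   tip [ 0.601  -0.0957  0.192 ] 36
top orange 191 med z 0.1458 c [ 0.6239 -0.3075] R 0.0208 mean [ 0.6222 -0.3075]
   tip [ 0.6225 -0.3078  0.1679] 17
top cap orange 204 0.1828 [0.4277 0.031 ] 0.018
top cap green 62 0.1443 [0.4277 0.0296] 0.0222
top cap pink 75 0.1025 [0.4281 0.0324] 0.0281
top cap blue 71 0.0567 [0.4286 0.0341] 0.0334
jar (0.4398704469203949, -0.29907694458961487) 0.03642389923334122 0.11748276815430034
```

View pics/crop.png

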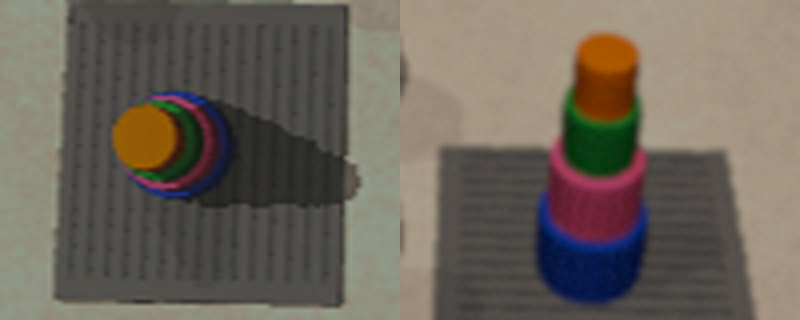

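The stack is nearly coaxial at about (0.428, 0.032), and both views agree on the collar positions. I'll align the tool with the world axes, then go above the stack.

Request:
play_rows(
  series=[
    [0,0,-0.018,0.102,0],
    [0,0,-0.018,0.102,0],
    [0,0,-0.018,0.102,0],
    [0,0,-0.018,0.102,0],
    [0.01,-0.0335,0,0,0],
    [0.01,-0.0335,0,0,0],
    [0.01,-0.0335,0,0,0],
    [0.01,-0.0335,0,0,0],
    [0.01,-0.0335,0,0,0],
    [0.01,-0.0335,0,0,0],
    [0.01,-0.0335,0,0,0],
    [0.01,-0.0335,0,0,0],
  ],
  newtons=10,
)

```text
t: 1.1
eef_pos: [0.3279, -0.304, 0.2985]
tool_rot: [1.0, -0.0, -0.0, -0.0]
contact_force: [1.1, 0.9, 0.0]
opening: 0.0917
gripper_force: 0.0
```

Request:
play_rows(
  series=[
    [0.01,-0.0335,0,0,0],
    [0.01,-0.0335,0,0,0],
    [0.01,-0.0335,0,0,0],
    [0.01,-0.0335,0,0,0],
    [0.01,-0.0335,0,0,0],
    [0.01,-0.0335,0,0,0],
    [0.01,-0.0335,0,0,0],
    [0.01,-0.0335,0,0,0],
    [0.01,-0.0335,0,0,0],
    [0.01,-0.0335,0,0,0],
    [0,0,0,0,0],
    [0,0,0,0,0],
  ],
)

```text
t: 2.1
eef_pos: [0.428, 0.0309, 0.2984]
tool_rot: [1.0, 0.002, -0.0, -0.0]
contact_force: [-0.1, -0.6, -1.0]
opening: 0.0921
gripper_force: 0.0
```

Request:
play_rows(
  series=[
    [0,0,0.03,0,0],
    [0,0,0.03,0,0],
    [0,0,0.03,0,0],
    [0,0,0.03,0,0.3],
    [0,0,0.015,0,0.5],
    [0,0,0.009,0,0.5],
    [0,0,0,0,1],
    [0,0,0,0,1],
    [0,0,0,0,1],
    [0,0,0,0,1],
    [0,0,0,0,1],
    [0,0,0,0,1],
  ],
  newtons=8,
)

```text
t: 3.1
eef_pos: [0.4284, 0.0292, 0.1554]
tool_rot: [1.0, -0.0, 0.001, 0.0]
contact_force: [-0.3, 0.9, 0.7]
opening: 0.0366
gripper_force: 0.0
```

Request:
play_rows(
  series=[
    [0,0,0,0,1],
    [0,0,0,0,1],
    [0,0,0,0,1],
  ],
)

```text
t: 3.35
eef_pos: [0.4285, 0.0292, 0.1552]
tool_rot: [1.0, -0.0, 0.001, 0.0]
contact_force: [-0.4, -1.1, 7.3]
opening: 0.0353
gripper_force: 8.0
```

Request:
play_rows(
  series=[
    [0,0,-0.005,0,1],
    [0,0,-0.015,0,1],
    [0,0,-0.02,0,1],
    [0,0,-0.02,0,1],
    [0,0,0,0,1],
    [0,0,0,0,1],
  ],
)

```text
t: 3.85
eef_pos: [0.4285, 0.0293, 0.2156]
tool_rot: [1.0, -0.0, 0.001, 0.0]
contact_force: [-0.5, -0.2, -0.9]
opening: 0.0349
gripper_force: 8.0
```

```bash
python3 - <<'E'
from h import *
a,W=cloud("side");b,V=cloud("top")
np.savez("s1",a=a,W=W,b=b,V=V)
cv2.imwrite("pics/s1.png",np.hstack([cv2.resize(a[165:285,238:358],(400,400),interpolation=2),cv2.resize(b[200:280,155:235],(400,400),interpolation=2)]))
print(sensors.state()["contact_force"],sensors.state()["gripper_force"])
E
```

```text
[ 0.26472612 -0.33478017 -0.52119676] 8.000005334615707
```

View pics/s1.png

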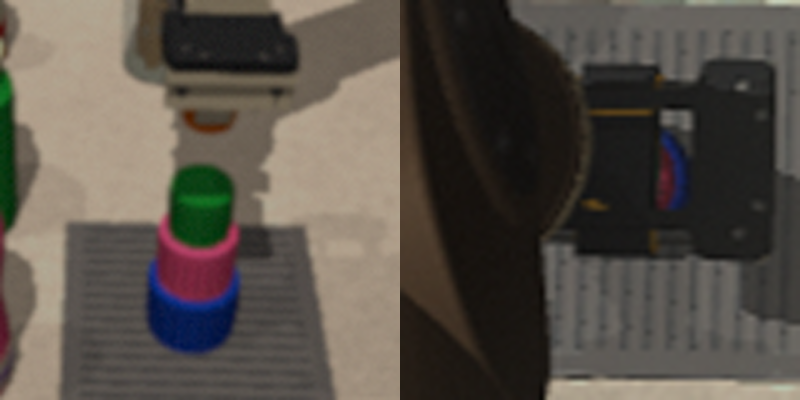

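The orange cap is held under the near finger at about (208,120) in the crop, and the other three are still stacked. I'll measure the stack again and the height of the rim in the grip.

```bash
cat >> h.py <<'E'
HUE={"orange":(5,22),"green":(45,85),"pink":(155,178),"blue":(105,130)}
def caps(p,W,names,zs,xy=(.43,.032),r=.06):
    h=cv2.cvtColor(p,cv2.COLOR_BGR2HSV)
    for k,z in zip(names,zs):
        m=(h[...,0]>=HUE[k][0])&(h[...,0]<=HUE[k][1])&(h[...,1]>90)&(np.hypot(W[...,0]-xy[0],W[...,1]-xy[1])<r)
        q=W[m]; t=q[abs(q[:,2]-z)<.005]
        c,R=cv2.minEnclosingCircle(t[:,:2].astype(np.float32)) if len(t)>5 else((0,0),0)
        print(k,len(q),"z range",np.round(np.percentile(q[:,2],[1,50,99]),4) if len(q) else "","ctr",np.round(c,4),round(R,4),len(t))
E
python3 - <<'E'
from h import *
f=np.load("s1.npz");caps(f["a"],f["W"],["orange","green","pink","blue"],[.206,.144,.102,.056])
E
```

```text
orange 4155 z range [0.2114 0.511  0.6175] ctr [0.4286 0.0369] 0.0166 30
green 400 z range [0.1079 0.1426 0.3926] ctr [0.429  0.0323] 0.023 211
pink 399 z range [0.0587 0.0898 0.5862] ctr [0.4295 0.035 ] 0.0278 118
blue 447 z range [0.0083 0.0407 0.3911] ctr [0.43   0.0376] 0.0335 128
```

Request:
play_rows(
  series=[
    [0.008,0.014,-0.01,0,1],
    [0.0163,0.0281,-0.01,0,1],
    [0.0163,0.0281,-0.01,0,1],
    [0.0163,0.0281,0,0,1],
    [0.0163,0.0281,0,0,1],
    [0.0163,0.0281,0,0,1],
    [0.0163,0.0281,0,0,1],
    [0.0163,0.0281,0,0,1],
    [0.0163,0.0281,0,0,1],
    [0.0163,0.0281,0,0,1],
    [0.0163,0.0281,0,0,1],
    [0.0163,0.0281,0,0,1],
  ],
)

```text
t: 4.95
eef_pos: [0.6152, -0.2952, 0.2429]
tool_rot: [1.0, -0.0, -0.001, -0.0]
contact_force: [-0.0, 0.3, -0.0]
opening: 0.0353
gripper_force: 8.0
```

Request:
play_rows(
  series=[
    [0.008,0.014,0,0,1],
    [0,0,0,0,1],
    [0,0,0,0,1],
  ],
)

```text
t: 5.2
eef_pos: [0.6226, -0.3084, 0.2424]
tool_rot: [1.0, -0.001, -0.001, -0.001]
contact_force: [-0.8, -0.6, -0.1]
opening: 0.0351
gripper_force: 8.0
```

```bash
python3 - <<'E'
from h import *
a,W=cloud("side");b,V=cloud("top")
cv2.imwrite("pics/s2.png",np.hstack([cv2.resize(a[85:205,170:290],(400,400),interpolation=2),cv2.resize(b[110:210,280:380],(400,400),interpolation=2)]))
caps(a,W,["orange"],[.236],xy=(.624,-.3075),r=.03)
print(sensors.state()["eef_pos"])
E
```

```text
orange 324 z range [0.0818 0.123  0.3078] ctr [ 0.6222 -0.2999] 0.0164 30
[ 0.62283829 -0.30657212  0.24367924]
```

View pics/s2.png

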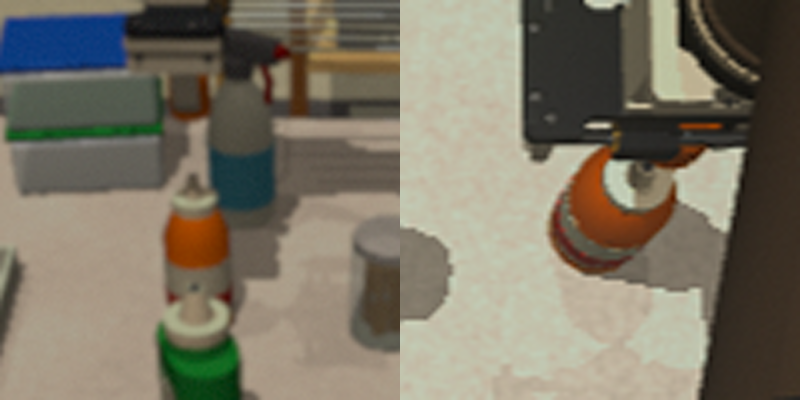

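The orange cap is visible at the fingers (190,95), above the orange neck (195,190), and the bottle is upright. Going down.

Request:
play_rows(
  series=[
    [0.001,0,0.02,0,1],
    [0,0,0.02,0,1],
    [0,0,0.02,0,1],
    [0,0,0.012,0,1],
    [0,0,0.006,0,1],
    [0,0,0.004,0,1],
    [0,0,0.002,0,1],
    [0,0,0.001,0,1],
    [0,0,0,0,1],
    [0,0,0,0,1],
  ],
)

```text
t: 6.13
eef_pos: [0.6247, -0.3081, 0.1606]
tool_rot: [1.0, -0.0, 0.001, 0.0]
contact_force: [0.3, 0.6, -1.0]
opening: 0.0349
gripper_force: 8.0
```

Request:
play_rows(
  series=[
    [0,0,0.001,0,1],
    [0,0,0.001,0,1],
    [0,0,0,0,1],
    [0,0,0,0,1],
  ],
)

```text
t: 6.47
eef_pos: [0.6242, -0.308, 0.1577]
tool_rot: [1.0, -0.0, -0.0, 0.0]
contact_force: [0.2, -0.5, 0.1]
opening: 0.035
gripper_force: 8.0
```

Request:
play_rows(
  series=[
    [0,0,0.001,0,1],
    [0,0,0,0,1],
    [0,0,0,0,1],
  ],
)

```text
t: 6.72
eef_pos: [0.6242, -0.3079, 0.1566]
tool_rot: [1.0, -0.0, -0.0, -0.0]
contact_force: [0.3, 0.2, -0.1]
opening: 0.0353
gripper_force: 8.0
```

Request:
play_rows(
  series=[
    [0,0,0.001,0,1],
    [0,0,0,0,1],
    [0,0,0,0,1],
  ],
)

```text
t: 6.97
eef_pos: [0.6245, -0.3081, 0.1564]
tool_rot: [1.0, -0.0, 0.0, 0.0]
contact_force: [-0.9, 1.3, 6.7]
opening: 0.0353
gripper_force: 8.0
```

Request:
play_rows(
  series=[
    [0,0,0,0,0.5],
    [0,0,0,0,0.3],
    [0,0,0,0,0.3],
    [0,0,0,0,0.3],
    [0,0,-0.01,0,0.3],
    [0,0,-0.025,0,0.3],
    [0,0,-0.03,0,0.3],
    [0,0,-0.03,0,0.3],
    [-0.0163,-0.0283,0,0,0.2],
    [-0.0163,-0.0283,0,0,0],
    [-0.0163,-0.0283,0,0,0],
    [-0.0163,-0.0283,0,0,0],
  ],
)

```text
t: 7.97
eef_pos: [0.5584, -0.1936, 0.2516]
tool_rot: [1.0, -0.0, 0.0, 0.0]
contact_force: [0.6, -0.6, 0.4]
opening: 0.086
gripper_force: 0.0
```

```bash
python3 - <<'E'
from h import *
a,W=cloud("side")
caps(a,W,["orange"],[.183],xy=(.624,-.3075),r=.03)
cv2.imwrite("pics/s3.png",cv2.resize(a[85:285,170:370],(600,600),interpolation=2))
E
```

```text
orange 414 z range [0.0819 0.1314 0.1844] ctr [ 0.6236 -0.3057] 0.0199 67
```

View pics/s3.png

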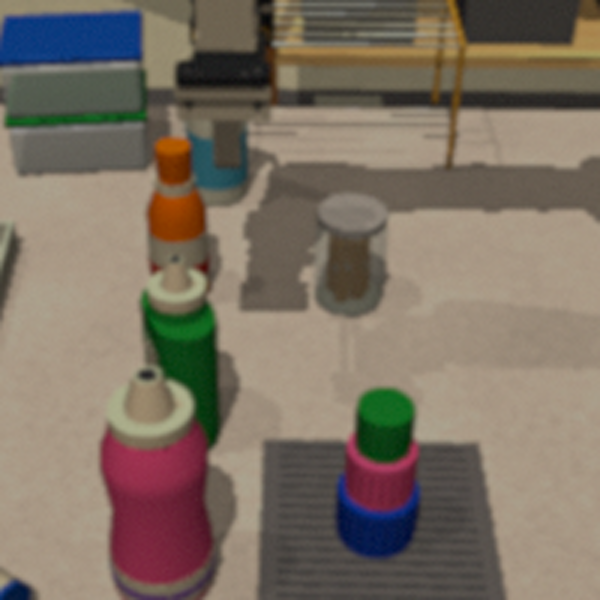

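The orange cap sits level on its collar at (173,160), and the other three are still stacked at (380,470). Next is the green cap.

Request:
play_rows(
  series=[
    [-0.0163,-0.0284,0,0,0],
    [-0.0163,-0.0284,0,0,0],
    [-0.0163,-0.0284,0,0,0],
    [-0.0163,-0.0284,0,0,0],
    [-0.0163,-0.0284,0,0,0],
    [-0.0163,-0.0284,0,0,0],
    [-0.0163,-0.0284,0,0,0],
    [-0.0163,-0.0284,0,0,0],
    [0,0,0.02,0,0],
    [0,0,0.02,0,0],
    [0,0,0,0,0],
    [0,0,0,0,0],
  ],
)

```text
t: 9.02
eef_pos: [0.4284, 0.0323, 0.211]
tool_rot: [1.0, -0.0, -0.001, 0.0]
contact_force: [0.0, -0.3, 0.5]
opening: 0.092
gripper_force: 0.0
```

Request:
play_rows(
  series=[
    [0,0,0.03,0,0],
    [0,0,0.03,0,0],
    [0,0,0.02,0,0.2],
    [0,0,0.012,0,0.35],
    [0,0,0.005,0,0.4],
    [0,0,0,0,1],
    [0,0,0,0,1],
    [0,0,0,0,1],
    [0,0,0,0,1],
    [0,0,0,0,1],
    [0,0,0,0,1],
    [0,0,0,0,1],
  ],
)

```text
t: 10.02
eef_pos: [0.4295, 0.0325, 0.1146]
tool_rot: [1.0, -0.0, 0.001, 0.0]
contact_force: [-0.0, -1.2, 7.8]
opening: 0.0464
gripper_force: 8.0
```

Request:
play_rows(
  series=[
    [0,0,0,0,1],
    [0,0,0,0,1],
  ],
)

```text
t: 10.18
eef_pos: [0.4295, 0.0325, 0.1146]
tool_rot: [1.0, -0.0, 0.001, 0.0]
contact_force: [-0.8, -0.5, 7.5]
opening: 0.0462
gripper_force: 8.0
```

Request:
play_rows(
  series=[
    [0,0,-0.005,0,1],
    [0,0,-0.015,0,1],
    [0,0,-0.025,0,1],
    [0,0,-0.035,0,1],
    [0,0,-0.035,0,1],
    [0.0246,0.0183,-0.012,0,1],
    [0.0246,0.0183,0,0,1],
    [0.0246,0.0183,0,0,1],
    [0.0246,0.0183,0,0,1],
    [0.0246,0.0183,0,0,1],
    [0.0246,0.0183,0,0,1],
    [0.0249,0.0183,0,0,1],
  ],
)

```text
t: 11.18
eef_pos: [0.602, -0.0967, 0.241]
tool_rot: [1.0, -0.0, -0.0, -0.0]
contact_force: [-0.4, 1.6, -0.6]
opening: 0.0466
gripper_force: 8.0
```

Request:
play_rows(
  series=[
    [0,0,0,0,1],
    [0,0,0,0,1],
    [0,0,0,0,1],
  ],
)

```text
t: 11.43
eef_pos: [0.6006, -0.095, 0.2406]
tool_rot: [1.0, 0.0, -0.0, -0.0]
contact_force: [-0.5, -0.1, 0.3]
opening: 0.0466
gripper_force: 8.0
```

```bash
python3 - <<'E'
from h import *
a,W=cloud("side")
caps(a,W,["pink","blue"],[.102,.056])
cv2.imwrite("pics/s4.png",cv2.resize(a[85:285,170:370],(600,600),interpolation=2))
s=sensors.state();print(s["eef_pos"],s["opening"],s["gripper_force"])
E
```

```text
pink 586 z range [0.0594 0.1006 0.1042] ctr [0.429  0.0337] 0.0292 333
blue 429 z range [0.008  0.0399 0.058 ] ctr [0.4296 0.0381] 0.0339 128
[ 0.60044616 -0.09469134  0.24081959] 0.0465550730663351 7.999995737336576
```

View pics/s4.png

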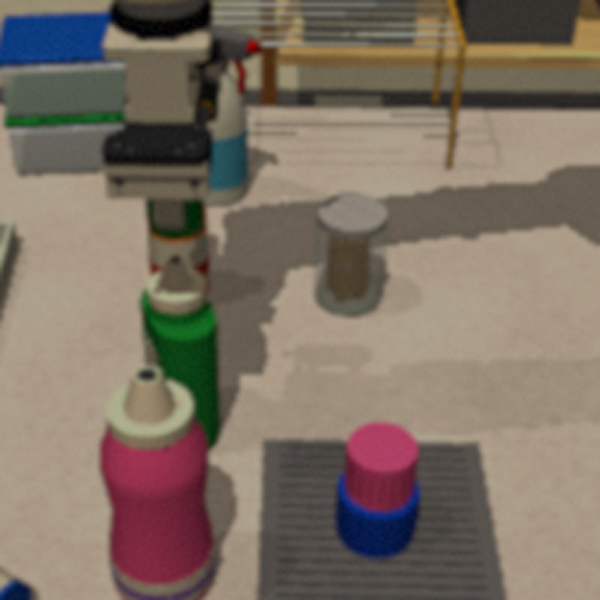

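The green cap is in the gripper above the green neck (175,285). Pink and blue are undisturbed at (380,480).

Request:
play_rows(
  series=[
    [0.0013,0.0007,0.02,0,1],
    [0,0,0.02,0,1],
    [0,0,0.01,0,1],
    [0,0,0.005,0,1],
    [0,0,0.003,0,1],
    [0,0,0.001,0,1],
    [0,0,0.001,0,1],
    [0,0,0,0,1],
    [0,0,0,0,1],
  ],
)

```text
t: 12.23
eef_pos: [0.6028, -0.0964, 0.1814]
tool_rot: [1.0, -0.0, 0.001, 0.0]
contact_force: [0.5, -0.8, -0.3]
opening: 0.0461
gripper_force: 8.0
```

Request:
play_rows(
  series=[
    [0,0,0.001,0,1],
    [0,0,0.001,0,1],
    [0,0,0,0,1],
    [0,0,0,0,1],
  ],
)

```text
t: 12.57
eef_pos: [0.6025, -0.0964, 0.1787]
tool_rot: [1.0, -0.0, -0.0, 0.0]
contact_force: [0.7, -0.2, -0.7]
opening: 0.0464
gripper_force: 8.0
```

Request:
play_rows(
  series=[
    [0,0,0.001,0,1],
    [0,0,0,0,1],
    [0,0,0,0,1],
  ],
)

```text
t: 12.82
eef_pos: [0.6026, -0.0964, 0.1778]
tool_rot: [1.0, -0.0, 0.0, 0.0]
contact_force: [-0.5, 0.1, 0.3]
opening: 0.0465
gripper_force: 8.0
```

Request:
play_rows(
  series=[
    [0,0,0.001,0,1],
    [0,0,0,0,1],
    [0,0,0,0,1],
  ],
)

```text
t: 13.07
eef_pos: [0.6029, -0.0963, 0.1776]
tool_rot: [1.0, -0.0, 0.001, 0.0]
contact_force: [-2.1, -0.7, 6.2]
opening: 0.0464
gripper_force: 8.0
```

Request:
play_rows(
  series=[
    [0,0,0,0,0.4],
    [0,0,0,0,0.2],
    [0,0,0,0,0.2],
    [0,0,0,0,0.2],
    [0,0,-0.01,0,0.2],
    [0,0,-0.025,0,0.2],
    [0,0,-0.025,0,0.2],
    [-0.0249,-0.0187,0,0,0],
    [-0.0249,-0.0187,0,0,0],
    [-0.0249,-0.0187,0,0,0],
    [-0.0249,-0.0187,0,0,0],
    [-0.0249,-0.0187,0,0,0],
  ],
)

```text
t: 14.07
eef_pos: [0.4769, -0.002, 0.2374]
tool_rot: [1.0, -0.0, 0.0, 0.0]
contact_force: [-0.3, 0.8, 0.2]
opening: 0.0918
gripper_force: 0.0
```

Request:
play_rows(
  series=[
    [-0.0249,-0.0187,0,0,0],
    [-0.0249,-0.0183,0.01,0,0],
    [0,0,0.025,0,0],
    [0,0,0.025,0,0],
    [0,0,0,0,0],
    [0,0,0,0,0],
  ],
)

```text
t: 14.57
eef_pos: [0.4277, 0.0341, 0.1769]
tool_rot: [1.0, 0.0, -0.001, 0.0]
contact_force: [0.4, 1.0, 0.0]
opening: 0.0917
gripper_force: 0.0
```

```bash
python3 - <<'E'
from h import *
a,W=cloud("side")
caps(a,W,["green"],[.207],xy=(.602,-.0955),r=.03)
caps(a,W,["orange"],[.183],xy=(.624,-.3075),r=.03)
print(sensors.state()["eef_pos"])
E
```

```text
green 465 z range [0.1239 0.1886 0.2087] ctr [ 0.6008 -0.0934] 0.0234 161
orange 387 z range [0.0953 0.1356 0.1844] ctr [ 0.6241 -0.3049] 0.0182 65
[0.42869942 0.03426293 0.17770396]
```

Request:
play_rows(
  series=[
    [0,0,0.03,0,0],
    [0,0,0.03,0,0],
    [0,0,0.025,0,0],
    [0,0,0.015,0,0.15],
    [0,0,0.008,0,0.25],
    [0,0,0,0,1],
    [0,0,0,0,1],
    [0,0,0,0,1],
    [0,0,0,0,1],
    [0,0,0,0,1],
    [0,0,0,0,1],
    [0,0,0,0,1],
  ],
)

```text
t: 15.62
eef_pos: [0.4294, 0.0343, 0.0698]
tool_rot: [1.0, -0.0, 0.001, -0.0]
contact_force: [-0.2, -1.1, 7.7]
opening: 0.0564
gripper_force: 8.0
```

Request:
play_rows(
  series=[
    [0,0,0,0,1],
    [0,0,0,0,1],
  ],
)

```text
t: 15.78
eef_pos: [0.4294, 0.0343, 0.0698]
tool_rot: [1.0, -0.0, 0.001, -0.0]
contact_force: [0.4, 0.3, 8.1]
opening: 0.0565
gripper_force: 8.0
```

Request:
play_rows(
  series=[
    [0,0,-0.005,0,1],
    [0,0,-0.015,0,1],
    [0,0,-0.03,0,1],
    [0,0,-0.035,0,1],
    [0,0,-0.035,0,1],
    [0,0,-0.035,0,1],
    [0,0,-0.035,0,1],
    [0.025,-0.0074,0,0,1],
    [0.025,-0.0074,0,0,1],
    [0.025,-0.0074,0,0,1],
    [0.025,-0.0074,0,0,1],
    [0.025,-0.0074,0,0,1],
  ],
)

```text
t: 16.78
eef_pos: [0.554, 0.0714, 0.2593]
tool_rot: [1.0, -0.0, 0.0, 0.0]
contact_force: [0.3, 0.1, -0.3]
opening: 0.0562
gripper_force: 8.0
```

Request:
play_rows(
  series=[
    [0.025,-0.0074,0,0,1],
    [0.025,-0.0074,0,0,1],
    [0,0,0,0,1],
    [0,0,0,0,1],
    [0,0,0,0,1],
  ],
)

```text
t: 17.2
eef_pos: [0.6024, 0.0859, 0.2587]
tool_rot: [1.0, 0.0, -0.001, 0.0]
contact_force: [0.0, 0.6, -0.5]
opening: 0.0562
gripper_force: 8.0
```

```bash
python3 - <<'E'
from h import *
a,W=cloud("side")
caps(a,W,["blue"],[.056])
cv2.imwrite("pics/s5.png",cv2.resize(a[85:285,170:370],(600,600),interpolation=2))
s=sensors.state();print(s["eef_pos"],s["opening"],s["gripper_force"])
E
```

```text
blue 774 z range [0.0093 0.0551 0.0585] ctr [0.4306 0.0355] 0.0353 471
[0.60223654 0.08565933 0.25891218] 0.056269211252865305 8.000011146068573
```

View pics/s5.png

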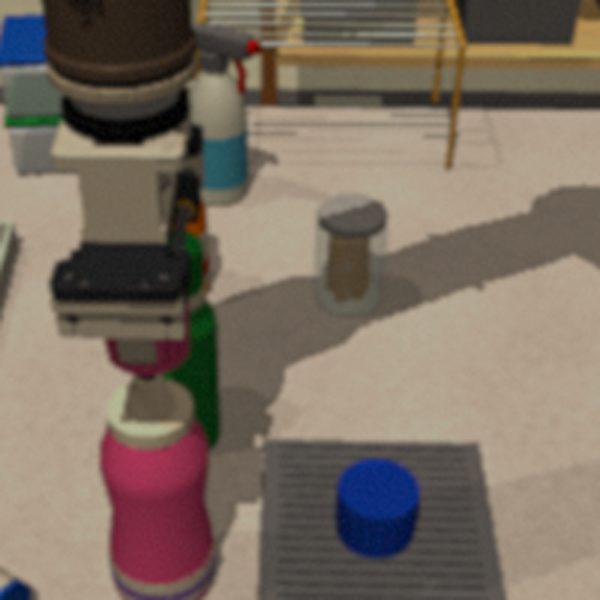

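The pink cap hangs above the pink spout (148,375). The blue cap is alone on the mat at (378,505).

Request:
play_rows(
  series=[
    [0.001,0,0.015,0,1],
    [0,0,0.015,0,1],
    [0,0,0.01,0,1],
    [0,0,0.005,0,1],
    [0,0,0.003,0,1],
    [0,0,0.002,0,1],
    [0,0,0.001,0,1],
    [0,0,0,0,1],
    [0,0,0,0,1],
  ],
)

```text
t: 18.0
eef_pos: [0.6045, 0.086, 0.2082]
tool_rot: [1.0, -0.0, 0.0, -0.0]
contact_force: [-0.0, -0.9, 0.3]
opening: 0.0567
gripper_force: 8.0
```

Request:
play_rows(
  series=[
    [0,0,0.001,0,1],
    [0,0,0.001,0,1],
    [0,0,0,0,1],
    [0,0,0,0,1],
  ],
)

```text
t: 18.33
eef_pos: [0.6042, 0.0859, 0.2057]
tool_rot: [1.0, -0.0, -0.0, 0.0]
contact_force: [-0.3, -0.8, -1.0]
opening: 0.0562
gripper_force: 8.0
```

Request:
play_rows(
  series=[
    [0,0,0.001,0,1],
    [0,0,0,0,1],
    [0,0,0,0,1],
  ],
)

```text
t: 18.58
eef_pos: [0.6042, 0.0859, 0.2046]
tool_rot: [1.0, -0.0, -0.0, 0.0]
contact_force: [-0.5, 0.3, 0.5]
opening: 0.056
gripper_force: 8.0
```

Request:
play_rows(
  series=[
    [0,0,0.001,0,1],
    [0,0,0,0,1],
    [0,0,0,0,1],
  ],
)

```text
t: 18.83
eef_pos: [0.6043, 0.086, 0.204]
tool_rot: [1.0, -0.0, 0.0, -0.0]
contact_force: [-0.6, -0.6, 2.9]
opening: 0.0566
gripper_force: 8.0
```

Request:
play_rows(
  series=[
    [0,0,0,0,0.3],
    [0,0,0,0,0.1],
    [0,0,0,0,0.1],
    [0,0,0,0,0.1],
    [0,0,-0.01,0,0.1],
    [0,0,-0.025,0,0],
    [0,0,-0.025,0,0],
    [-0.025,0.0072,0,0,0],
    [-0.025,0.0072,0,0,0],
    [-0.025,0.0072,0,0,0],
    [-0.025,0.0072,0,0,0],
    [-0.025,0.0072,0,0,0],
  ],
)

```text
t: 19.83
eef_pos: [0.4782, 0.0498, 0.2644]
tool_rot: [1.0, -0.0, 0.0, 0.0]
contact_force: [-0.8, 0.6, -0.3]
opening: 0.0919
gripper_force: 0.0
```

Request:
play_rows(
  series=[
    [-0.025,0.0072,0.01,0,0],
    [-0.0247,0.0072,0.03,0,0],
    [0,0,0.035,0,0],
    [0,0,0.035,0,0],
    [0,0,0.03,0,0],
    [0,0,0.02,0,0],
    [0,0,0,0,0],
    [0,0,0,0,0],
  ],
)

```text
t: 20.5
eef_pos: [0.4293, 0.0357, 0.1039]
tool_rot: [1.0, 0.0, -0.001, 0.0]
contact_force: [0.0, 0.6, 0.6]
opening: 0.0919
gripper_force: 0.0
```

```bash
python3 - <<'E'
from h import *
a,W=cloud("side")
caps(a,W,["pink"],[.236],xy=(.604,.0865),r=.035)
cv2.imwrite("pics/s6.png",cv2.resize(a[85:285,170:370],(600,600),interpolation=2))
s=sensors.state();print(s["eef_pos"],s["opening"],s["gripper_force"])
E
```

```text
pink 1069 z range [0.0826 0.2187 0.238 ] ctr [0.6036 0.0883] 0.0294 418
[0.4302332  0.03589942 0.10480998] 0.09187037149369527 0.0
```

View pics/s6.png

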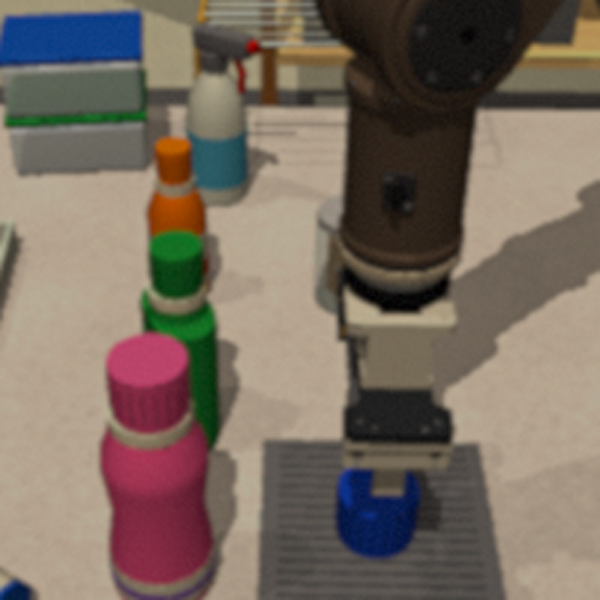

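Three caps are seated: orange (173,160), green (176,265), pink (148,380). The fingers are centred over blue at (378,510). Next I grip the blue cap.

Request:
play_rows(
  series=[
    [0,0,0.03,0,0],
    [0,0,0.025,0,0],
    [0,0,0.02,0,0],
    [0,0,0.007,0,0.1],
    [0,0,0,0,1],
    [0,0,0,0,1],
    [0,0,0,0,1],
    [0,0,0,0,1],
    [0,0,0,0,1],
    [0,0,0,0,1],
    [0,0,0,0,1],
  ],
)

```text
t: 21.47
eef_pos: [0.4308, 0.0358, 0.0231]
tool_rot: [1.0, -0.0, 0.001, -0.0]
contact_force: [-1.0, -0.5, 8.8]
opening: 0.0683
gripper_force: 8.0
```

Request:
play_rows(
  series=[
    [0,0,0,0,1],
    [0,0,0,0,1],
  ],
)

```text
t: 21.63
eef_pos: [0.4308, 0.0358, 0.0231]
tool_rot: [1.0, -0.0, 0.001, -0.0]
contact_force: [-0.5, 0.1, 10.0]
opening: 0.0681
gripper_force: 8.0
```

Request:
play_rows(
  series=[
    [0,0,-0.005,0,1],
    [0,0,-0.015,0,1],
    [0,0,-0.03,0,1],
    [0,0,-0.035,0,1],
    [0,0,-0.035,0,1],
    [0,0,-0.035,0,1],
    [0,0,-0.035,0,1],
    [0,0,-0.035,0,1],
    [0.0189,-0.0269,-0.005,0,1],
    [0.0189,-0.0269,0,0,1],
    [0.0189,-0.0269,0,0,1],
    [0.0189,-0.0269,0,0,1],
  ],
)

```text
t: 22.63
eef_pos: [0.5057, 0.1441, 0.2531]
tool_rot: [1.0, -0.001, 0.001, -0.0]
contact_force: [0.3, 0.3, 0.4]
opening: 0.0684
gripper_force: 8.0
```

Request:
play_rows(
  series=[
    [0.0189,-0.0269,0,0,1],
    [0.0189,-0.0269,0,0,1],
    [0.0189,-0.0269,0,0,1],
    [0.0189,-0.0269,0,0,1],
    [0.0189,-0.0269,0,0,1],
    [0.0189,-0.0269,0,0,1],
    [0,0,0,0,1],
    [0,0,0,0,1],
    [0,0,0,0,1],
  ],
)

```text
t: 23.38
eef_pos: [0.6182, 0.3041, 0.2519]
tool_rot: [1.0, -0.0, -0.0, 0.0]
contact_force: [1.3, 0.7, -0.7]
opening: 0.0684
gripper_force: 8.0
```

```bash
python3 - <<'E'
from h import *
a,W=cloud("side")
cv2.imwrite("pics/s7.png",cv2.resize(a[234:384,130:330],(800,600),interpolation=2))
s=sensors.state();print(s["eef_pos"],s["opening"],s["gripper_force"])
E
```

```text
[0.61832036 0.30349737 0.25218047] 0.06814777725049648 7.999887974001467
```

View pics/s7.png

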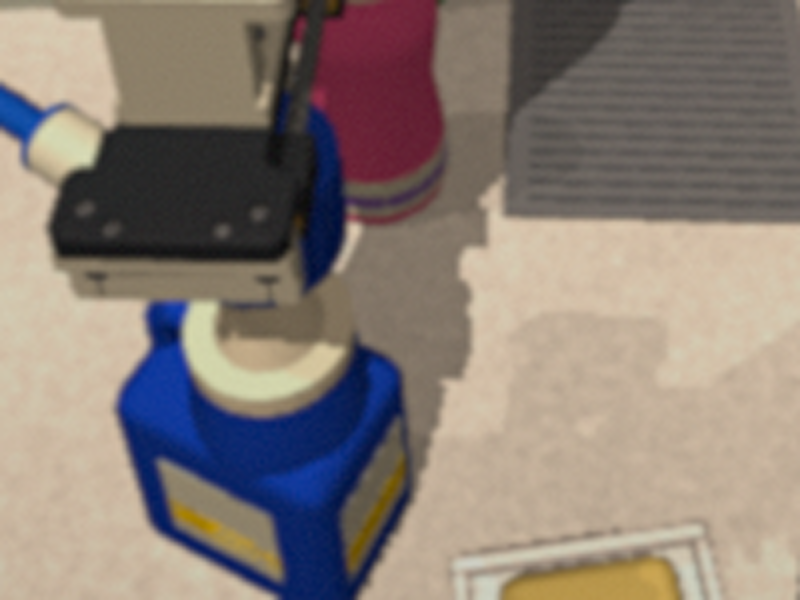

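The blue cap is held directly behind the near finger (325,190), over the cream spout (270,330). Lowering.

Request:
play_rows(
  series=[
    [0.001,-0.001,0.015,0,1],
    [0,0,0.015,0,1],
    [0,0,0.012,0,1],
    [0,0,0.006,0,1],
    [0,0,0.004,0,1],
    [0,0,0.002,0,1],
    [0,0,0.001,0,1],
    [0,0,0,0,1],
    [0,0,0,0,1],
  ],
)

```text
t: 24.18
eef_pos: [0.6198, 0.3057, 0.1974]
tool_rot: [1.0, -0.0, 0.0, -0.0]
contact_force: [-0.3, 0.2, -0.3]
opening: 0.0685
gripper_force: 8.0
```

Request:
play_rows(
  series=[
    [0,0,0.001,0,1],
    [0,0,0.001,0,1],
    [0,0,0,0,1],
    [0,0,0,0,1],
  ],
)

```text
t: 24.52
eef_pos: [0.6196, 0.3055, 0.1947]
tool_rot: [1.0, -0.0, 0.0, 0.0]
contact_force: [0.5, -0.7, -0.7]
opening: 0.0684
gripper_force: 8.0
```

Request:
play_rows(
  series=[
    [0,0,0.001,0,1],
    [0,0,0,0,1],
    [0,0,0,0,1],
  ],
)

```text
t: 24.77
eef_pos: [0.6196, 0.3055, 0.1936]
tool_rot: [1.0, -0.0, -0.0, 0.0]
contact_force: [-0.5, 0.8, -0.1]
opening: 0.0684
gripper_force: 8.0
```

Request:
play_rows(
  series=[
    [0,0,0.001,0,1],
    [0,0,0,0,1],
    [0,0,0,0,1],
  ],
)

```text
t: 25.02
eef_pos: [0.6195, 0.3055, 0.1926]
tool_rot: [1.0, -0.0, -0.0, 0.0]
contact_force: [-0.6, -0.2, -0.2]
opening: 0.0682
gripper_force: 8.0
```

Request:
play_rows(
  series=[
    [0,0,0.0005,0,1],
    [0,0,0,0,1],
    [0,0,0,0,1],
  ],
)

```text
t: 25.27
eef_pos: [0.6196, 0.3055, 0.1924]
tool_rot: [1.0, -0.0, 0.0, -0.0]
contact_force: [-0.6, -0.5, 0.9]
opening: 0.0683
gripper_force: 8.0
```

Request:
play_rows(
  series=[
    [0,0,0,0,0.1],
    [0,0,0,0,0],
    [0,0,0,0,0],
    [0,0,0,0,0],
    [0,0,-0.01,0,0],
    [0,0,-0.025,0,0],
    [0,0,-0.03,0,0],
    [0,0,-0.03,0,0],
    [-0.025,0.01,0,0,0],
    [-0.03,0.01,0,0,0],
    [-0.03,0.01,0,0,0],
    [-0.03,0.01,0,0,0],
  ],
)

```text
t: 26.27
eef_pos: [0.5033, 0.2653, 0.288]
tool_rot: [1.0, -0.0, 0.0, -0.0]
contact_force: [-0.2, 0.9, 0.8]
opening: 0.0915
gripper_force: 0.0
```

Request:
play_rows(
  series=[
    [-0.03,0.01,0,0,0],
    [-0.03,0.01,0,0,0],
    [-0.02,0.01,0,0,0],
    [0,0,0,0,0],
    [0,0,0,0,0],
    [0,0,0,0,0],
  ],
)

```text
t: 26.77
eef_pos: [0.4254, 0.2358, 0.288]
tool_rot: [1.0, -0.0, 0.001, -0.0]
contact_force: [0.7, 0.0, -0.5]
opening: 0.0915
gripper_force: 0.0
```

```bash
python3 - <<'E'
from h import *
a,W=cloud("side");b,V=cloud("top")
for p,w in((a,W),(b,V)):
    for k,z,xy in(("blue",.225,(.62,.305)),("pink",.236,(.604,.0865)),("green",.207,(.602,-.0955)),("orange",.183,(.624,-.3075))):
        caps(p,w,[k],[z],xy=xy,r=.045)
cv2.imwrite("pics/s8.png",np.hstack([cv2.resize(a[110:384,100:300],(400,548)),cv2.resize(b[90:250,50:450],(400,548*400//1370))[:548] if 0 else cv2.copyMakeBorder(cv2.resize(b[90:250,50:450],(400,160)),0,388,0,0,0)]))
E
```

```text
blue 2906 z range [0.0228 0.2031 0.2271] ctr [0.6186 0.3066] 0.0346 1198
pink 2236 z range [0.0453 0.1536 0.2376] ctr [0.6039 0.0865] 0.0301 418
green 749 z range [0.0184 0.1452 0.2087] ctr [ 0.6024 -0.0934] 0.0234 161
orange 463 z range [0.0298 0.1272 0.1844] ctr [ 0.6226 -0.3054] 0.019 67
blue 1640 z range [0.0198 0.2096 0.2286] ctr [0.6173 0.3054] 0.0345 740
pink 1314 z range [0.0476 0.1961 0.2393] ctr [0.6025 0.087 ] 0.0283 533
green 930 z range [0.0127 0.1421 0.2102] ctr [ 0.5999 -0.0953] 0.0231 325
orange 703 z range [0.0092 0.1252 0.1861] ctr [ 0.6232 -0.306 ] 0.0183 197
```

View pics/s8.png

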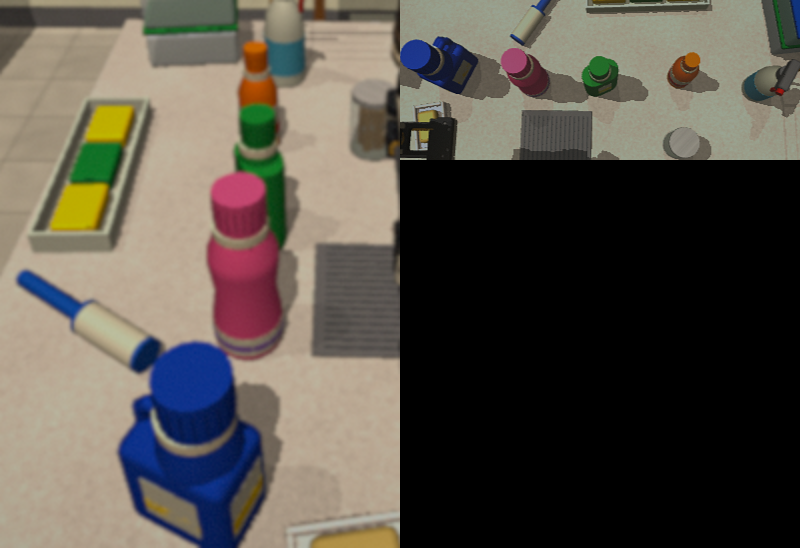

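All four caps sit level on their own bottles: blue (195,395), pink (239,210), green (258,130) and orange (256,65). The jar and spray bottle are upright, and the arm touches nothing.

```bash
python3 -c "
from workcell import ticket;print(ticket.sign_off())"
```

```text
the job is handed in; nothing more can be done
None
```

All four caps are back on the bottles of their own colour, sitting level on the collars, with the bottles, jar and spray bottle still upright; the job was handed in at about 27 s of the 109 s allowed.

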